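# Index a decorated mug on the decorating wheel

### The job

The freshly decorated mug on the decorating wheel has to be shown from two sides. By pushing sideways on the wheel's orange spoke with a fingertip, gently turn the wheel until the spoke's tip stands over the middle of the green mark, leave it still there for two seconds while I look, then push the spoke until its tip stands over the middle of the blue mark and leave it there, each time to within a centimetre. Do not grip the spoke, do not touch the mug or the round wheel head it stands on, keep the mug standing in the middle of the wheel, and leave everything else on the table where it is.

Things in the scene. Friction and masses are not known exactly. Their poses are not given: they have to be found in the camera images.
- wheel (a joint): Angle of the decorating wheel about its vertical axis, rad, counter-clockwise seen from above positive; 0 when the spoke points along the index plate's own -x axis. Stops at -2.1 and 2.1. It turns stiffly (about 1 N pushed sideways near the spoke's tip) and stays where it is left, without coasting or springing back.
- index_plate: Fixed round aluminium plate under the wheel, 350 mm across, 10 mm thick, lying on the table. Origin: centre of its underside, on the wheel's axis, at table height. The marks lie on it.
- wheel_axis (a point): Grey round wheel head, 190 mm across, 22 mm thick, its top 62 mm above the table; the mug stands on it. This point: centre of its top, on the wheel's axis. Turns with the wheel.
- spoke_tip (a point): Orange bar sticking out radially from the rim of the wheel head and turning with it: 12 mm wide, 14 mm tall (44 to 58 mm above the table), with about 55 mm of it free, and open space below and on both sides. This point: its outer tip (rounded, a black dot on top), 150 mm from the wheel's axis and 51 mm above the table; its own +x axis points inwards to the axis, z up.
- green_mark: Green round marker, 32 mm across, 6 mm thick, fixed on the index plate (top 16 mm above the table) about 150 mm from the wheel's axis, under the path of the spoke's tip. Origin: centre of its underside. Three such marks lie roughly a quarter turn apart; which colour lies where varies.
- blue_mark: Blue round marker, otherwise like the green one.
- yellow_mark: Yellow round marker, otherwise like the green one; not used in this job.
- mug: White mug with flower decals, 82 mm across, 92 mm tall, standing loose in the middle of the wheel head (from 62 to 154 mm above the table). Origin: centre of its underside. Its handle lies along its own +y, reaching 74 mm from its axis, and points away from the spoke. It rides round with the wheel.
- medium_bottle: Small amber bottle, 40 mm across, 85 mm tall, standing on the index plate on the side away from the marks. Origin: centre of its underside. Leave alone.
- blank_mug: Plain white mug, 82 mm across, 92 mm tall, on the table left of the wheel. Origin: centre of its underside; handle along its +y. Leave alone.
- blue_mug: Blue mug with white flowers, 82 mm across, 92 mm tall, on the table right of the wheel. Origin: centre of its underside; handle along its +y. Leave alone.
- tape_roll: Roll of tan tape lying flat, 92 mm across, 24 mm tall. Origin: centre of its underside. Leave alone.
- phone: Black phone lying flat, 148 by 72 by 9 mm, long along its x. Origin: centre of its underside. Leave alone.
- brush_pot: White pot holding three brushes, 72 mm across, 90 mm tall (156 mm with the brushes). Origin: centre of its underside. Leave alone.
- squeegee: Brown wooden squeegee with a black rubber edge lying flat, about 61 by 94 by 12 mm. Origin: centre of its underside. Leave alone.
Things that resemble listed ones, but are neither listed nor needed, are in the scene too. What is shaped like the mug but red is not meant.

How it is judged:
By the outcome, as a careful person would: the job done as asked, in the order asked, and still so for the second after the job is handed in, with the robot touching nothing.
It also fails if it takes over 72 s, if anything falls off the work surface, if the arm or the gripper's body presses on something with over 40 N, if the wrist force passes 120 N, or if a joint passes its speed limit or range.

### The arm

A 6-joint arm with a two-finger parallel gripper is mounted at the origin on the work surface. World frame = base frame: x ahead of the robot, y to its left, z up, the work surface at z = 0. Lengths are in mm, angles in rad, forces in N, time in s.
With the tool pointing down it reaches from about 275 to 750 mm from the base axis. Payload 10.2 kg.
Tool frame: the origin (TCP) lies between the finger pads; the fingertips stand 8 mm ahead of it and the grasp point (between the pads) lies 11 mm behind it; z points along the fingers, y is the line along which they close (so a half turn about z gives the same grasp; the last joint's range is limited). The gripper opens to 85 mm and grips with 20 to 120 N. Pads are 22 mm wide; open, the fingers measure 114 mm over their backs; the gripper's body (76 mm by 85 mm) begins 54 mm behind the grasp point. The pads swing forward as they close: fully open they stand 13 mm farther back than shut.
Start: joints at [1.072, 0.313, 1.498, -0, 1.331, -0.223], TCP at [142.979, 505.162, 239.294] pointing down, gripper open.
Joint ranges: [-2.94, 2.94], [-0.97, 2.17], [0.19, 2.56], [-1.23, 4.37], [0.02, 3.11], [-2.88, 2.88]. Speed limits (rad/s): [2.39, 2.39, 3.01, 3.14, 3.14, 3.14].

### API

Orientations are given as a unit quaternion [w, x, y, z].
In Python, from rig import * gives the robot as it stands.
- The arm moves only by the shell command python3 -m handwheel 'ROWS' [FORCE]. ROWS is JSON, a list that holds one entry, the list of rows, each a list of 7 numbers: the shift along the world's x, y, z in mm, then the turn, a rotation vector about the world's x, y, z in degrees, then the opening, from -1 (shut) to 1 (fully open). A call has 1 to 8 rows; each row shifts and turns the commanded pose from where the row before left it; what a row does not reach is not made up. A row lasts 1/8 s, in which the tool goes at most 62.5 mm and 10.7 degrees, less where a joint would pass 70% of its speed; a pose out of reach is approached as far as the arm can. A call is refused whole if a number of a shift passes 62.5 or a number of a turn 10.7, either way. A call with a gripper value outside its range is refused whole. The fingers move at their own pace and stop on an object; FORCE is the grip in N (left out, the last holds). Time passes only in rows, so rows that do not move let the fingers close. It gives the time, the measured TCP pose, the force, the opening and the grip force at its end, in the units of the state.
- sense(): the state, without advancing time (a new reading comes with each control period).
- capture(name): name is "scene" or "top" or "wrist"; returns a dict with "image" (480x640x3 uint8, red, green, blue), "fx", "fy", "cx", "cy" (pixels), "rvec" (rotation vector, rad) and "tvec" (3), from world to camera coordinates, as OpenCV has them; the wrist camera has in their place "hand_eye" (4x4, takes a point from camera to tool coordinates, whose origin is the TCP and whose axes are the flange's). Camera axes: x right, y down, z forward; pixel columns grow to the right and rows downward; lengths in mm; the calibration is good to about 2 mm. A picture is of the moment at which its call begins: read the wrist's pose just before it. There is no depth.
- finish_job(): hands the job in; it is judged then, once.
The state is a dict: "time_s": time; "joints": joint angles; "dq": joint speeds; "tau": joint torques, N m; "eef_pos": TCP position; "ee_rot": TCP orientation; "force": force on the tool from outside, world axes, zero at the start; "wrist_torque": the same for the moment, N m; "grip_width": opening from 0.0 (shut) to 1.0 (fully open); "grip_force": force on a finger pad.
Only numpy, scipy, OpenCV 4.12 (cv2) and the standard library are available. Lean on these libraries where they do the work, as an engineer would, in place of code of your own. Each camera call takes 0.05 s, during which the arm holds its last target. There are 200 camera calls.

## Working session

There is one attempt and no reset: what is moved stays moved. The work goes in short steps, Python scripts to look and compute and a shell command to move; the robot and the scene stay as the last step left them, time stands still between calls to the robot, and variables do not carry over. Pictures are saved under pics/ and viewed, at most 12 in all, crops included, and the job is handed in when it is done.

```bash
mkdir -p pics; python3 - <<'E'
from rig import *
import cv2
for n in ("top","scene"):
    c=capture(n); cv2.imwrite(f"pics/{n}0.png",c["image"][:,:,::-1]); print(n,c["fx"],c["cx"],c["cy"],c["rvec"],c["tvec"])
s=sense();print(s["time_s"],s["eef_pos"],s["ee_rot"],s["grip_width"])
E
```

```text
top 473.8080303214338 318.4890924915614 224.33553516330028 [ 2.16124836 -2.17184865  0.13460914] [  28.70491789  503.03623512 1063.95588275]
scene 539.789628715196 324.1979169372789 242.61468034897715 [ 1.41330482  2.16855551 -0.8471427 ] [ 167.33219602 -291.66250937 1526.68023932]
0.1 [142.87113752 504.96320483 238.82869331] [-1.74044420e-04  1.37443592e-01  9.90509443e-01 -5.21310717e-04] 1.0017050478571863
```

View pics/top0.png

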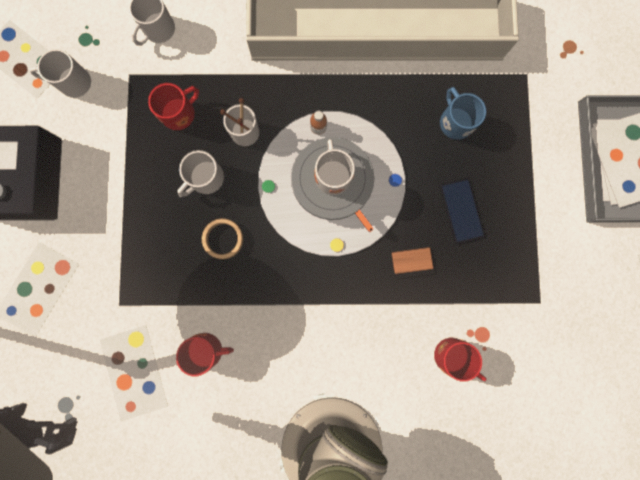

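View pics/scene0.png

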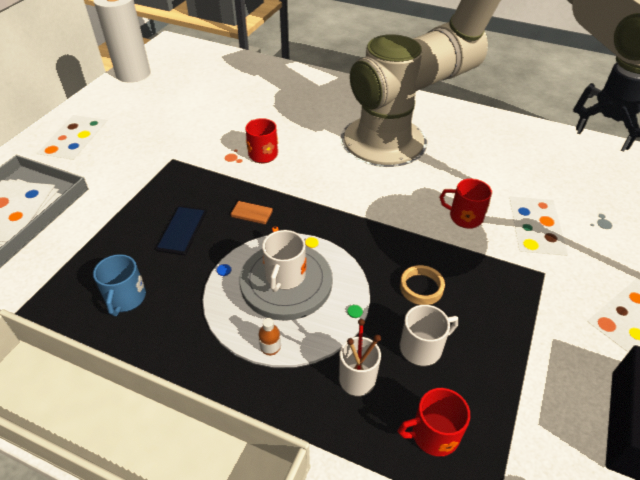

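The top view shows the wheel at about (333,182), green mark at (269,186), blue at (395,180), yellow at (337,245), and the orange spoke running from (357,212) to (371,229). The coloured dots on the paper palettes lie off the index plate, so they aren't the marks. I'll measure and confirm in one crop.

```bash
cat > h.py <<'E'
from rig import *
import cv2, numpy as np
def cam(n="top"):
    c=capture(n); R=cv2.Rodrigues(np.array(c["rvec"],float))[0]; t=np.array(c["tvec"],float); return c,R,t
def unproj(c,R,t,uv,z):
    d=R.T@np.array([(uv[0]-c["cx"])/c["fx"],(uv[1]-c["cy"])/c["fy"],1]); o=-R.T@t
    return (o+d*(z-o[2])/d[2])
def proj(c,R,t,p):
    q=R@np.array(p,float)+t; return np.array([c["fx"]*q[0]/q[2]+c["cx"],c["fy"]*q[1]/q[2]+c["cy"]])
HUE=dict(green=(60,88),blue=(105,125),yellow=(22,35),orange=(3,14))
def blob(img,col,box,smin=140):
    x0,y0,x1,y1=box; h=cv2.cvtColor(np.ascontiguousarray(img[y0:y1,x0:x1]),cv2.COLOR_RGB2HSV)
    lo,hi=HUE[col]; m=cv2.inRange(h,(lo,smin,60),(hi,255,255))
    n,l,s,ce=cv2.connectedComponentsWithStats(m)
    k=1+np.argmax(s[1:,4]); ys,xs=np.nonzero(l==k)
    return ce[k]+[x0,y0],s[k,4],np.c_[xs+x0,ys+y0]
E
python3 - <<'E'
from h import *
c,R,t=cam(); im=c["image"]
W={}
for k,b in dict(green=(255,170,285,200),blue=(382,165,408,195),yellow=(325,235,350,256)).items():
    uv,a,_=blob(im,k,b); W[k]=unproj(c,R,t,uv,15); print(k,uv,a,W[k].round(1))
A=np.array([W[k][:2] for k in W]); B=np.c_[2*A,np.ones(3)]; s=np.linalg.solve(B,(A**2).sum(1)); C=s[:2]; print("centre",C,"r",np.linalg.norm(A-C,axis=1))
# plate edge: bright circle fit
g=cv2.cvtColor(im,cv2.COLOR_RGB2GRAY); m=(g>110).astype(np.uint8); m[:80]=0;m[300:]=0;m[:,:255]=0;m[:,:]*=1;m[:,415:]=0
cs=max(cv2.findContours(m,cv2.RETR_EXTERNAL,cv2.CHAIN_APPROX_NONE)[0],key=cv2.contourArea)
h=cv2.convexHull(cs); e=cv2.fitEllipse(h); print("plate",e,unproj(c,R,t,e[0],10))
uv,a,P=blob(im,"orange",(350,200,385,240)); print("spoke",uv,a,P.min(0),P.max(0))
X=np.array([unproj(c,R,t,p,58)[:2] for p in P]); r=np.linalg.norm(X-C,axis=1); print("r",r.min(),r.max(),"ang",[np.degrees(np.arctan2(*(q-C)[::-1])) for q in (X.mean(0),X[r>r.max()-12].mean(0))])
for k in W: print(k,np.degrees(np.arctan2(*(W[k][:2]-C)[::-1])))
cv2.imwrite("pics/c1.png",cv2.resize(im[100:270,240:425],None,fx=3.4,fy=3.4,interpolation=2)[:,:,::-1])
E
```

```text
Traceback (most recent call last):
  File "h.py", line 15, in blob
    k=1+np.argmax(s[1:,4]); ys,xs=np.nonzero(l==k)
        ~~~~~~~~~^^^^^^^^^
ValueError: attempt to get argmax of an empty sequence
```

```bash
cat > m.py <<'E'
from h import *
c,R,t=cam(); im=c["image"]
hsv=cv2.cvtColor(im,cv2.COLOR_RGB2HSV)
print([hsv[v,u].tolist() for u,v in ((269,186),(395,180),(337,245),(364,220))])
HUE.update(green=(45,95),blue=(100,130),yellow=(20,38),orange=(2,16))
W={}
for k,b in dict(green=(255,170,285,200),blue=(382,165,408,195),yellow=(325,235,350,256)).items():
    uv,a,_=blob(im,k,b,110); W[k]=unproj(c,R,t,uv,15); print(k,uv,a,W[k].round(1))
A=np.array([W[k][:2] for k in W]); B=np.c_[2*A,np.ones(3)]; s=np.linalg.solve(B,(A**2).sum(1)); C=s[:2]; print("centre",C,"r",np.linalg.norm(A-C,axis=1))
g=cv2.cvtColor(im,cv2.COLOR_RGB2GRAY); m=(g>90).astype(np.uint8); m[:80]=0;m[300:]=0;m[:,:255]=0;m[:,415:]=0
cs=max(cv2.findContours(m,cv2.RETR_EXTERNAL,cv2.CHAIN_APPROX_NONE)[0],key=cv2.contourArea)
e=cv2.fitEllipse(cv2.convexHull(cs)); print("plate",e,unproj(c,R,t,e[0],10))
uv,a,P=blob(im,"orange",(350,200,385,240),110); print("spoke",uv,a,P.min(0),P.max(0))
X=np.array([unproj(c,R,t,p,58)[:2] for p in P]); r=np.linalg.norm(X-C,axis=1); print("r",r.min(),r.max(),"ang",[np.degrees(np.arctan2(*(q-C)[::-1])) for q in (X.mean(0),X[r>r.max()-12].mean(0))])
for k in W: print(k,np.degrees(np.arctan2(*(W[k][:2]-C)[::-1])))
cv2.imwrite("pics/c1.png",cv2.resize(im[100:270,240:425],None,fx=3.4,fy=3.4,interpolation=2)[:,:,::-1])
E
python3 m.py
```

```text
[[64, 117, 157], [110, 158, 168], [26, 140, 237], [10, 169, 233]]
green [267.91954023 185.7816092 ] 87 [596.7 144.7  15. ]
blue [394.97 179.71] 100 [ 610.2 -155.3   15. ]
yellow [336.736 244.704] 125 [456.9 -16.1  15. ]
centre [606.73403885  -5.14868484] r [150.22197114 150.22197114 150.22197114]
plate ((331.0716552734375, 183.0688018798828), (146.23072814941406, 147.73341369628906), 90.27326202392578) [603.68713459  -4.29917456  10.        ]
spoke [363.56115108 220.04316547] 139 [355 210] [372 230]
r 94.15409337280255 146.56470652317506 ang [np.float64(-144.47149502232978), np.float64(-144.51155970106998)]
green 93.83003329695366
blue -88.67757724099496
yellow -175.8365856080954
```

View pics/c1.png

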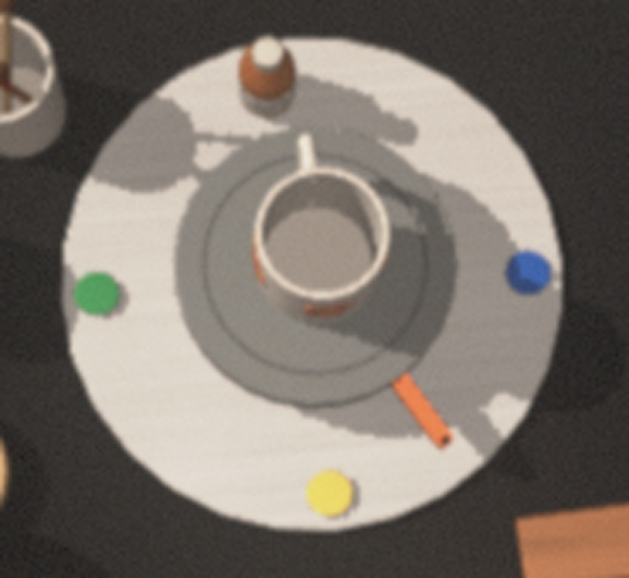

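The crop confirms it: the orange spoke points at about -144.5°, green is at 93.8°, blue at -88.7°, yellow at -176°. The decals on the mug are a separate thing. The wheel must go clockwise about 122° to green, then counter-clockwise about 177° to blue. I'll move, shut, to above the -y side of the spoke.

```bash
python3 -m handwheel '[[[23,-38.5,0,0,0,-2.4,-1],[23,-38.5,0,0,0,-2.4,-1],[23,-38.5,0,0,0,-2.4,-1],[23,-38.5,0,0,0,-2.4,-1],[23,-38.5,0,0,0,-2.4,-1],[23,-38.5,0,0,0,-2.4,-1],[23,-38.5,0,0,0,-2.4,-1],[23,-38.5,0,0,0,-2.4,-1]]]'
python3 -m handwheel '[[[23,-38.5,0,0,0,-2.4,-1],[23,-38.5,0,0,0,-2.4,-1],[23,-38.5,0,0,0,-2.4,-1],[23,-38.5,0,0,0,-2.4,-1],[23,-38.5,0,0,0,-2.4,-1],[23,-38.5,0,0,0,-2.4,-1],[23,-38.5,0,0,0,-2.4,-1],[0,0,0,0,0,0,-1]]]'
cat > s.py <<'E'
from h import *
from scipy.spatial.transform import Rotation as Q
s=sense(); w,x,y,z=s["ee_rot"]; M=Q.from_quat([x,y,z,w]).as_matrix(); p=np.array(s["eef_pos"])
C=np.array([605.5,-4.8]); d=p[:2]-C
print("t",round(s["time_s"],2),"p",p.round(1),"yaw",np.degrees(np.arctan2(M[1,1],M[0,1])).round(1),"zaxis",M[:,2].round(3),"r",np.linalg.norm(d).round(1),"phi",np.degrees(np.arctan2(d[1],d[0])).round(1),"F",np.round(s["force"],1),"j6",round(s["joints"][5],2),s["grip_width"])
E
python3 s.py
```

```text
time_s: 1.2
eef_pos: [327.5, 195.8, 239.4]
ee_rot: [0.0, 0.301, 0.954, 0.0]
force: [0.8, 0.2, 0.2]
grip_width: -0.002
grip_force: 0.0
time_s: 2.2
eef_pos: [488.6, -74.4, 238.7]
ee_rot: [-0.0, 0.438, 0.899, -0.0]
force: [-0.5, 0.3, 0.6]
grip_width: -0.001
grip_force: 0.0
t 2.2 p [488.6 -74.4 238.7] yaw 38.0 zaxis [-0.001  0.    -1.   ] r 136.0 phi -149.2 F [-0.5  0.3  0.6] j6 -1.05 -0.0008932595710629457
```

```bash
python3 -m handwheel '[[[12,-18.5,0,0,0,-1.2,-1],[12,-18,0,0,0,-1.2,-1],[0,0,-33,0,0,0,-1],[0,0,-33,0,0,0,-1],[0,0,-33,0,0,0,-1],[0,0,-33,0,0,0,-1],[0,0,-33,0,0,0,-1],[0,0,-30,0,0,0,-1]]]'
python3 s.py; python3 - <<'E'
from h import *
for n in ("scene","wrist"):
    c=capture(n);im=c["image"]
    if n=="scene": im=cv2.resize(im[150:350,180:400],None,fx=2,fy=2)
    else: im=cv2.resize(im,(400,300)); 
    cv2.imwrite(f"pics/{n}1.png",im[:,:,::-1])
a=cv2.imread("pics/scene1.png");b=cv2.imread("pics/wrist1.png");b=cv2.copyMakeBorder(b,0,100,0,0,0)
cv2.imwrite("pics/m1.png",cv2.resize(np.hstack([a,b]),(800,381)))
E
```

```text
time_s: 3.2
eef_pos: [511.6, -107.9, 43.4]
ee_rot: [-0.0, 0.455, 0.89, 0.0]
force: [-0.3, -0.1, -0.3]
grip_width: -0.002
grip_force: 0.0
t 3.2 p [ 511.6 -107.9   43.4] yaw 35.9 zaxis [-0.  0. -1.] r 139.5 phi -132.3 F [-0.3 -0.1 -0.3] j6 -1.06 -0.0023200306798461354
```

View pics/m1.png

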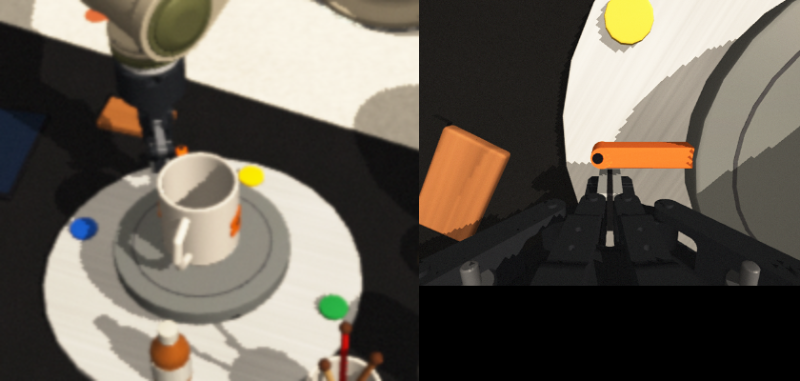

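The wrist view (right half) shows the fingertip at (610,185), beside the spoke (592–693,155) near its tip, with clear space. The yellow mark is ahead at (630,18). I'll compute the arc rows for the clockwise push.

```bash
cat > arc.py <<'E'
import sys,numpy as np
from rig import sense
# r phi_end n : round row shifts of an arc about the wheel's axis
r1,ph1,n=float(sys.argv[1]),float(sys.argv[2]),int(sys.argv[3])
C=np.array([605.5,-4.8]); d=np.array(sense()["eef_pos"])[:2]-C
ph0=np.degrees(np.arctan2(d[1],d[0])); ph0+=360*round((ph1-ph0)/360) if abs(ph1-ph0)>180 else 0
if len(sys.argv)>4: ph0=float(sys.argv[4])
r0=np.hypot(*d); p=d.copy(); print("phi0",ph0,"turn/row",(ph1-ph0)/n)
for i in range(1,n+1):
    a=np.radians(ph0+(ph1-ph0)*i/n); r=r0+(r1-r0)*min(1,i/4)
    s=np.round(r*np.array([np.cos(a),np.sin(a)])-p,1); p+=s; print(s.tolist(),end=" ; " if i%8 else "\n")
E
python3 arc.py 136 -252.3 48 -132.3
```

```text
phi0 -132.3 turn/row -2.5
[-2.6, 3.9] ; [-3.5, 5.1] ; [-3.2, 5.2] ; [-3.0, 5.2] ; [-3.5, 4.8] ; [-3.3, 4.9] ; [-3.1, 5.1] ; [-2.9, 5.2]
[-2.6, 5.3] ; [-2.4, 5.4] ; [-2.2, 5.5] ; [-1.9, 5.7] ; [-1.7, 5.6] ; [-1.5, 5.8] ; [-1.1, 5.8] ; [-1.0, 5.9]
[-0.6, 5.9] ; [-0.4, 5.9] ; [-0.2, 5.9] ; [0.1, 6.0] ; [0.4, 5.9] ; [0.6, 5.9] ; [0.9, 5.8] ; [1.1, 5.9]
[1.4, 5.7] ; [1.7, 5.7] ; [1.9, 5.7] ; [2.1, 5.5] ; [2.4, 5.4] ; [2.6, 5.4] ; [2.8, 5.2] ; [3.1, 5.1]
[3.2, 4.9] ; [3.5, 4.8] ; [3.7, 4.7] ; [3.9, 4.4] ; [4.1, 4.3] ; [4.3, 4.1] ; [4.4, 4.0] ; [4.7, 3.7]
[4.7, 3.5] ; [4.9, 3.3] ; [5.1, 3.1] ; [5.2, 2.9] ; [5.3, 2.7] ; [5.4, 2.4] ; [5.6, 2.1] ; [5.6, 2.0]
```

```bash
python3 -m handwheel '[[[-2.6,3.9,0,0,0,-2.5,-1],[-3.5,5.1,0,0,0,-2.5,-1],[-3.2,5.2,0,0,0,-2.5,-1],[-3,5.2,0,0,0,-2.5,-1],[-3.5,4.8,0,0,0,-2.5,-1],[-3.3,4.9,0,0,0,-2.5,-1],[-3.1,5.1,0,0,0,-2.5,-1],[-2.9,5.2,0,0,0,-2.5,-1]]]' | grep force
python3 -m handwheel '[[[-2.6,5.3,0,0,0,-2.5,-1],[-2.4,5.4,0,0,0,-2.5,-1],[-2.2,5.5,0,0,0,-2.5,-1],[-1.9,5.7,0,0,0,-2.5,-1],[-1.7,5.6,0,0,0,-2.5,-1],[-1.5,5.8,0,0,0,-2.5,-1],[-1.1,5.8,0,0,0,-2.5,-1],[-1,5.9,0,0,0,-2.5,-1]]]' | grep force
python3 s.py; python3 - <<'E'
from h import *
a=cv2.resize(capture("wrist")["image"],(400,300)); b=cv2.resize(capture("top")["image"][80:290,230:510],(400,300),interpolation=2)
cv2.imwrite("pics/m2.png",np.hstack([a,b])[:,:,::-1])
E
```

```text
force: [-0.5, -0.4, 0.6]
grip_force: 0.5
force: [-0.3, -0.9, -0.3]
grip_force: 0.5
t 5.3 p [472.7 -24.1  45.7] yaw -4.2 zaxis [ 0.001 -0.001 -1.   ] r 134.1 phi -171.7 F [-0.3 -0.9 -0.3] j6 -0.22 -0.0019370042991284381
```

View pics/m2.png

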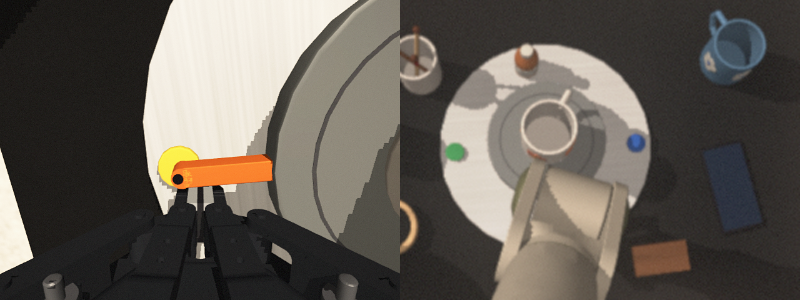

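The wrist view shows the fingertip pushing the spoke, whose tip (178,180) is now over the yellow mark. The mug still looks centred in the top view. Pushing on.

```bash
python3 -m handwheel '[[[-0.6,5.9,-1,0,0,-2.5,-1],[-0.4,5.9,-1,0,0,-2.5,-1],[-0.2,5.9,0,0,0,-2.5,-1],[0.1,6,0,0,0,-2.5,-1],[0.4,5.9,0,0,0,-2.5,-1],[0.6,5.9,0,0,0,-2.5,-1],[0.9,5.8,0,0,0,-2.5,-1],[1.1,5.9,0,0,0,-2.5,-1]]]' | grep force
python3 -m handwheel '[[[1.4,5.7,0,0,0,-2.5,-1],[1.7,5.7,0,0,0,-2.5,-1],[1.9,5.7,0,0,0,-2.5,-1],[2.1,5.5,0,0,0,-2.5,-1],[2.4,5.4,0,0,0,-2.5,-1],[2.6,5.4,0,0,0,-2.5,-1],[2.8,5.2,0,0,0,-2.5,-1],[3.1,5.1,0,0,0,-2.5,-1]]]' | grep force
python3 s.py
python3 -m handwheel '[[[3.2,4.9,0,0,0,-2.5,-1],[3.5,4.8,0,0,0,-2.5,-1],[3.7,4.7,0,0,0,-2.5,-1],[3.9,4.4,0,0,0,-2.5,-1],[4.1,4.3,0,0,0,-2.5,-1],[4.3,4.1,0,0,0,-2.5,-1],[4.4,4,0,0,0,-2.5,-1],[4.7,3.7,0,0,0,-2.5,-1]]]' | grep force
python3 s.py
cat > w.py <<'E'
# spoke tip angle from the top camera (if visible) and the wrist camera
from h import *
from scipy.spatial.transform import Rotation as Q
import sys
HUE.update(green=(45,95),blue=(100,130),yellow=(20,38),orange=(2,16))
C=np.array([605.5,-4.8]); s=sense(); w,x,y,z=s["ee_rot"]; M=Q.from_quat([x,y,z,w]).as_matrix(); p=np.array(s["eef_pos"])
c=capture("wrist"); H=np.array(c["hand_eye"]); im=c["image"]
def un(uv,zz):
    d=M@H[:3,:3]@np.array([(uv[0]-c["cx"])/c["fx"],(uv[1]-c["cy"])/c["fy"],1]); o=M@H[:3,3]+p; return (o+d*(zz-o[2])/d[2])[:2]
ang=lambda q:np.degrees(np.arctan2(*(q-C)[::-1]))
for k,zz in (("orange",58),(sys.argv[1],16)):
    try:
        _,a,P=blob(im,k,(0,0,640,480),120); X=np.array([un(q,zz) for q in P]); r=np.linalg.norm(X-C,axis=1)
        if k=="orange": print(k,a,"r",r.min(),r.max(),"ang",ang(X.mean(0)),ang(X[r>np.percentile(r,85)].mean(0)))
        else: print(k,a,X.mean(0),"ang",ang(X.mean(0)))
    except ValueError: print(k,"none")
if len(sys.argv)>2: cv2.imwrite(sys.argv[2],im[:,:,::-1])
E
python3 w.py green pics/w3.png
```

```text
force: [-1.2, 0.2, -0.0]
grip_force: 0.5
force: [-1.2, -0.8, -0.3]
grip_force: 0.5
t 7.4 p [492.4  66.7  43.1] yaw -44.2 zaxis [ 0. -0. -1.] r 133.8 phi 147.7 F [-1.2 -0.8 -0.3] j6 0.67 -0.0005082858437625737
force: [-1.3, -0.7, 0.0]
grip_force: 0.5
t 8.4 p [524.2 101.6  43.1] yaw -64.2 zaxis [ 0.  0. -1.] r 133.9 phi 127.4 F [-1.3 -0.7  0. ] j6 1.09 -0.001563244849767617
orange 6927 r 93.44819710271983 148.33716169197336 ang 118.57673518472137 118.83926188429271
green 5100 [597.75071934 144.64938416] ang 92.96825442128268
```

View pics/w3.png

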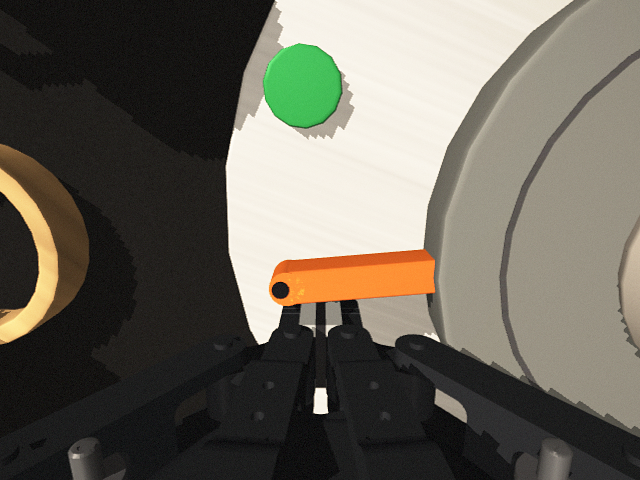

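The wrist view shows the spoke tip (black dot at 280,290) pushed cleanly, with the green mark ahead at (303,86). I'll measure the dot itself.

```bash
cat >> w.py <<'E'
_,_,P=blob(im,"orange",(0,0,640,480),120)
m=np.zeros((480,640),np.uint8); cv2.fillPoly(m,[cv2.convexHull(P.astype(np.int32))],1)
m=cv2.erode(m,np.ones((3,3))); m&=(im.max(2)<90).astype(np.uint8)
n,l,st,ce=cv2.connectedComponentsWithStats(m); k=1+np.argmax(st[1:,4]); q=un(ce[k],58); print("dot",ce[k],st[k,4],q,"r",np.linalg.norm(q-C),"ang",ang(q))
E
python3 w.py green; python3 arc.py 135 100.5 10;python3 s.py
```

```text
orange 6767 r 93.28492700349528 148.3703324839138 ang 118.22467830799914 118.40110447480303
green 5070 [597.79217935 144.63706528] ang 92.95264486504992
dot [279.47297297 289.20720721] 222 [534.10015977 120.94105646] r 144.59858389266725 ang 119.58931217738821
phi0 127.21880595282803 turn/row -2.6718805952828033
[4.9, 3.9] ; [5.0, 3.7] ; [5.2, 3.5] ; [5.4, 3.2] ; [5.7, 2.7] ; [5.9, 2.4] ; [5.9, 2.2] ; [6.0, 1.8]
[6.1, 1.6] ; [6.1, 1.3] ; t 8.5 p [524.7 101.6  43.1] yaw -64.1 zaxis [ 0.001  0.    -1.   ] r 133.7 phi 127.2 F [ 0.1 -0.3  0.2] j6 1.09 0.0010711055506315054
```

```bash
python3 -m handwheel '[[[4.9,3.9,0,0,0,-2.6,-1],[5,3.7,0,0,0,-2.6,-1],[5.2,3.5,0,0,0,-2.6,-1],[5.4,3.2,0,0,0,-2.6,-1],[5.7,2.7,0,0,0,-2.6,-1],[5.9,2.4,0,0,0,-2.6,-1],[5.9,2.2,0,0,0,-2.6,-1],[5,1.5,0,0,0,-2.6,-1]]]' | grep force
python3 w.py green; python3 s.py; python3 arc.py 134 100.6 5
```

```text
force: [-1.6, 0.1, -0.2]
grip_force: 0.5
orange 6765 r 94.15858174570995 149.17863372059375 ang 97.66932045180097 97.79683304192827
green 3948 [598.60618902 144.54856778] ang 92.6428516115582
dot [280.46188341 290.0941704 ] 223 [582.58971635 138.72596766] r 145.34298912617922 ang 99.06930703719917
t 9.55 p [567.7 124.6  42.9] yaw -85.1 zaxis [ 0.001  0.    -1.   ] r 134.8 phi 106.3 F [ 0.4 -0.5  0.5] j6 1.5 -0.0010012067339270478
phi0 106.28253174227514 turn/row -1.136506348455029
[2.6, 0.5] ; [2.7, 0.5] ; [2.6, 0.4] ; [2.6, 0.4] ; [2.6, 0.5] ;
```

```bash
python3 -m handwheel '[[[2.4,0.5,0,0,0,-1,-1],[2.4,0.5,0,0,0,-1,-1],[2.4,0.4,0,0,0,-1,-1],[2.4,0.4,0,0,0,-1,-1],[2.3,0.3,0,0,0,-1,-1],[2,0.2,0,0,0,-1,-1],[0,0,0,0,0,0,-1]]]' | grep force
python3 w.py green; python3 s.py
```

```text
force: [-0.5, -0.4, 0.2]
grip_force: 0.0
orange 6805 r 94.19569000274754 149.35885400459284 ang 91.46243533242085 91.58394406348292
green 2825 [601.65946536 145.7229874 ] ang 91.46156210933377
dot [276.04017857 290.5625    ] 224 [598.2550256 140.6379794] r 145.61832133122377 ang 92.85182455534081
t 10.47 p [581.3 126.7  42.3] yaw -91.0 zaxis [ 0. -0. -1.] r 133.7 phi 100.4 F [-0.1  0.1  0.6] j6 1.61 -0.000708305420263401
```

Tip dot at 92.9° against the mark at 93.0–93.4°, about 1 mm off. I'll back off and rise, then check from the top while it stands.

```bash
python3 -m handwheel '[[[-5,-1,0,0,0,0,-1],[-10,-2,0,0,0,0,-1],[-10,-2,0,0,0,0,-1],[0,0,20,0,0,0,-1],[0,0,40,0,0,0,-1],[0,0,50,0,0,0,-1],[0,0,50,0,0,0,-1],[0,0,0,0,0,0,-1]]]' | grep force
python3 w.py green;python3 s.py; python3 - <<'E'
from h import *
c,R,t=cam(); im=c["image"]; np.savez("top.npz",im=im)
print("pot",unproj(c,R,t,(241,135),40))
a=cv2.resize(capture("wrist")["image"],(400,300)); b=cv2.resize(im[80:290,210:490],(400,300),interpolation=2)
cv2.imwrite("pics/m4.png",np.hstack([a,b])[:,:,::-1])
E
```

```text
force: [-0.7, 0.6, -1.2]
grip_force: 0.0
orange 2234 r 165.79622910268708 223.42289101702315 ang -143.31924994762724 -143.67305373202072
green 703 [599.50887818 147.72325119] ang 92.2494249980694
dot [639. 325.] 1 [ 471.89664377 -134.29003952] r 186.05785963072043 ang -135.89571418925846
t 11.53 p [556.  121.7 203.5] yaw -91.0 zaxis [ 0.003 -0.    -1.   ] r 135.8 phi 111.4 F [-0.1  0.2 -0.4] j6 1.6 -0.0024611508965592622
pot [712.18132958 205.75761148  40.        ]
```

View pics/m4.png

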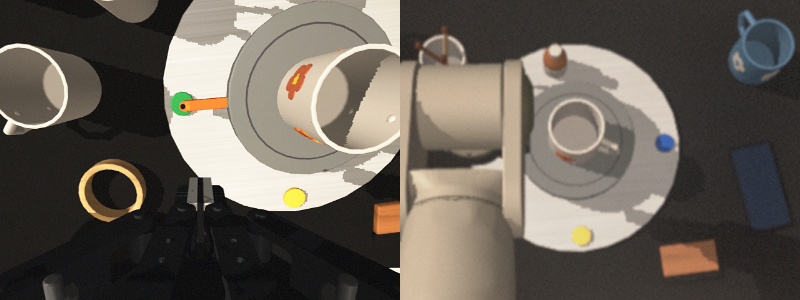

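The spoke tip (183,105 in the left half) sits over the green mark (182,103), and the mug is centred. I'll quantify that, then let it stand.

```bash
sed -i 's/(0,0,640,480)/BOX/g; s/^import sys/import sys,json\nBOX=tuple(json.loads(sys.argv[3])) if len(sys.argv)>3 else (0,0,640,480)/' w.py
python3 w.py green pics/x.png '[250,120,370,210]'
python3 -m handwheel '[[[0,0,0,0,0,0,-1],[0,0,0,0,0,0,-1],[0,0,0,0,0,0,-1],[0,0,0,0,0,0,-1],[0,0,0,0,0,0,-1],[0,0,0,0,0,0,-1],[0,0,0,0,0,0,-1],[0,0,0,0,0,0,-1]]]' | head -1
python3 w.py green pics/x.png '[250,120,370,210]'
```

```text
orange 1284 r 94.11426572063 149.4278413144606 ang 92.5272512409941 92.72468072202814
green 727 [599.48803858 147.76167687] ang 92.25667340394705
dot [292.02325581 169.41860465] 43 [598.10859445 140.83183489] r 145.8192861383078 ang 92.90549978509777
time_s: 12.68
orange 1234 r 94.42574913471555 149.0712731232461 ang 92.49169313502266 92.52975284922269
green 719 [599.45212276 147.79189152] ang 92.26969180329769
dot [292.11363636 170.79545455] 44 [598.0903747  140.99560112] r 145.98376571822206 ang 92.90938346578136
```

```bash
python3 -m handwheel '[[[12,1.3,0,0,0,0.5,-1],[12,1.3,0,0,0,0.5,-1],[12,1.3,0,0,0,0.5,-1],[12,1.3,0,0,0,0.5,-1],[12,1.3,0,0,0,0.5,-1],[12,1.3,0,0,0,0.5,-1],[0,0,0,0,0,0.5,-1],[0,0,0,0,0,0.5,-1]]]' | grep force
python3 s.py
python3 -m handwheel '[[[0,0,-15,0,0,0,-1],[0,0,-25,0,0,0,-1],[0,0,-25,0,0,0,-1],[0,0,-25,0,0,0,-1],[0,0,-25,0,0,0,-1],[0,0,-25,0,0,0,-1],[0,0,-20,0,0,0,-1],[0,0,0,0,0,0,-1]]]' | grep force
python3 s.py;python3 - <<'E'
from h import *
a=cv2.resize(capture("wrist")["image"],(400,300)); b=cv2.resize(capture("scene")["image"][150:450,180:580],(400,300),interpolation=2)
cv2.imwrite("pics/m5.png",np.hstack([a,b])[:,:,::-1])
E
```

```text
force: [-0.1, 0.2, -0.5]
grip_force: 0.0
t 13.72 p [627.7 129.6 202.2] yaw -87.0 zaxis [-0. -0. -1.] r 136.2 phi 80.6 F [-0.1  0.2 -0.5] j6 1.54 0.002605781736306869
force: [0.3, 0.1, 1.2]
grip_force: 0.0
t 14.72 p [627.  129.5  40.6] yaw -87.0 zaxis [-0.003 -0.    -1.   ] r 136.0 phi 80.9 F [0.3 0.1 1.2] j6 1.54 -0.002806290327916088
```

View pics/m5.png

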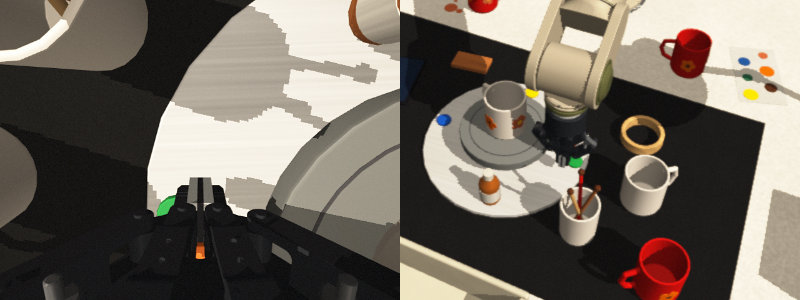

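The finger is down on the far side of the spoke (orange glimpse at 200,250), and green has stood still for over 3 s. Now the counter-clockwise arc.

```bash
python3 arc.py 136 256.9 64 80.9
```

```text
phi0 80.9 turn/row 2.7499999999999996
[-7.8, 1.0] ; [-6.5, 0.5] ; [-6.6, 0.2] ; [-6.5, -0.1] ; [-6.5, -0.4] ; [-6.5, -0.7] ; [-6.5, -1.0] ; [-6.4, -1.3]
[-6.3, -1.6] ; [-6.2, -1.9] ; [-6.2, -2.2] ; [-6.0, -2.5] ; [-5.9, -2.8] ; [-5.8, -3.1] ; [-5.6, -3.3] ; [-5.4, -3.6]
[-5.3, -3.9] ; [-5.0, -4.1] ; [-4.9, -4.3] ; [-4.7, -4.6] ; [-4.4, -4.8] ; [-4.2, -5.0] ; [-3.9, -5.2] ; [-3.7, -5.4]
[-3.5, -5.5] ; [-3.1, -5.7] ; [-2.9, -5.9] ; [-2.6, -6.0] ; [-2.3, -6.1] ; [-2.0, -6.2] ; [-1.7, -6.3] ; [-1.4, -6.4]
[-1.1, -6.4] ; [-0.8, -6.5] ; [-0.5, -6.5] ; [-0.2, -6.5] ; [0.2, -6.5] ; [0.4, -6.5] ; [0.8, -6.5] ; [1.1, -6.5]
[1.4, -6.3] ; [1.6, -6.3] ; [2.0, -6.3] ; [2.3, -6.1] ; [2.6, -6.0] ; [2.9, -5.8] ; [3.1, -5.7] ; [3.4, -5.6]
[3.7, -5.4] ; [3.9, -5.2] ; [4.2, -5.0] ; [4.4, -4.8] ; [4.7, -4.6] ; [4.8, -4.4] ; [5.1, -4.1] ; [5.2, -3.9]
[5.4, -3.6] ; [5.6, -3.4] ; [5.8, -3.1] ; [5.9, -2.8] ; [6.0, -2.5] ; [6.1, -2.2] ; [6.3, -2.0] ; [6.3, -1.6]
```

```bash
python3 -m handwheel '[[[-6.8,1,0,0,0,2.7,-1],[-6.5,0.5,0.5,0,0,2.7,-1],[-6.6,0.2,0.5,0,0,2.7,-1],[-6.5,-0.1,0.5,0,0,2.7,-1],[-6.5,-0.4,0,0,0,2.7,-1],[-6.5,-0.7,0,0,0,2.7,-1],[-6.5,-1,0,0,0,2.7,-1],[-6.4,-1.3,0,0,0,2.7,-1]]]' | grep force
python3 s.py
python3 -m handwheel '[[[-6.3,-1.6,0,0,0,2.7,-1],[-6.2,-1.9,0,0,0,2.7,-1],[-6.2,-2.2,0,0,0,2.7,-1],[-6,-2.5,0,0,0,2.7,-1],[-5.9,-2.8,0,0,0,2.7,-1],[-5.8,-3.1,0,0,0,2.7,-1],[-5.6,-3.3,0,0,0,2.7,-1],[-5.4,-3.6,0,0,0,2.7,-1]]]' | grep force
python3 -m handwheel '[[[-5.3,-3.9,0,0,0,2.7,-1],[-5,-4.1,0,0,0,2.7,-1],[-4.9,-4.3,0,0,0,2.7,-1],[-4.7,-4.6,0,0,0,2.7,-1],[-4.4,-4.8,0,0,0,2.7,-1],[-4.2,-5,0,0,0,2.7,-1],[-3.9,-5.2,0,0,0,2.7,-1],[-3.7,-5.4,0,0,0,2.7,-1]]]' | grep force
python3 s.py; python3 - <<'E'
from h import *
a=cv2.resize(capture("wrist")["image"],(400,300)); b=cv2.resize(capture("scene")["image"][130:355,180:480],(400,300),interpolation=2)
cv2.imwrite("pics/m6.png",np.hstack([a,b])[:,:,::-1])
E
```

```text
force: [1.5, -1.0, -1.4]
grip_force: 0.5
t 15.82 p [576.5 127.7  45.2] yaw -65.3 zaxis [ 0.003  0.    -1.   ] r 135.7 phi 102.3 F [ 1.5 -1.  -1.4] j6 1.16 0.0008774374556954681
force: [1.8, -0.7, -0.2]
grip_force: 0.4
force: [1.3, 0.7, 0.5]
grip_force: 0.5
t 17.82 p [493.2  69.3  45.1] yaw -22.1 zaxis [ 0.003 -0.    -1.   ] r 134.6 phi 146.6 F [1.3 0.7 0.5] j6 0.29 -0.0018291960894563732
```

View pics/m6.png

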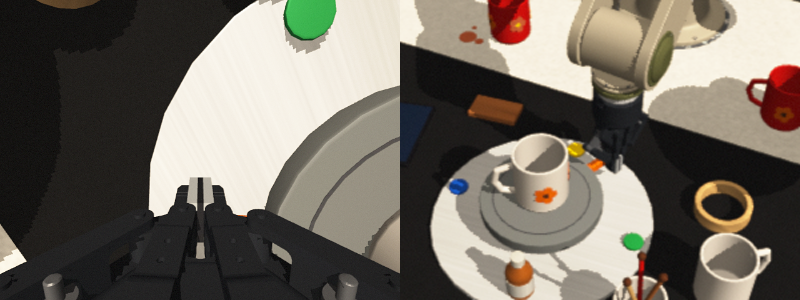

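The spoke moves ahead of the finger (orange at 597,165, right half) towards yellow, with the mug upright and centred. Continuing.

```bash
python3 -m handwheel '[[[-3.5,-5.5,0,0,0,2.7,-1],[-3.1,-5.7,0,0,0,2.7,-1],[-2.9,-5.9,0,0,0,2.7,-1],[-2.6,-6,0,0,0,2.7,-1],[-2.3,-6.1,0,0,0,2.7,-1],[-2,-6.2,0,0,0,2.7,-1],[-1.7,-6.3,0,0,0,2.7,-1],[-1.4,-6.4,0,0,0,2.7,-1]]]' | grep force
python3 -m handwheel '[[[-1.1,-6.4,0,0,0,2.7,-1],[-0.8,-6.5,0,0,0,2.7,-1],[-0.5,-6.5,0,0,0,2.7,-1],[-0.2,-6.5,0,0,0,2.7,-1],[0.2,-6.5,0,0,0,2.7,-1],[0.4,-6.5,0,0,0,2.7,-1],[0.8,-6.5,0,0,0,2.7,-1],[1.1,-6.5,0,0,0,2.7,-1]]]' | grep force
python3 s.py
python3 -m handwheel '[[[1.4,-6.3,0,0,0,2.7,-1],[1.6,-6.3,0,0,0,2.7,-1],[2,-6.3,0,0,0,2.7,-1],[2.3,-6.1,0,0,0,2.7,-1],[2.6,-6,0,0,0,2.7,-1],[2.9,-5.8,0,0,0,2.7,-1],[3.1,-5.7,0,0,0,2.7,-1],[3.4,-5.6,0,0,0,2.7,-1]]]' | grep force
python3 s.py; python3 arc.py 136 254.5 12
```

```text
force: [0.6, 1.0, 0.0]
grip_force: 0.5
force: [0.2, 0.6, 0.9]
grip_force: 0.4
t 19.93 p [473.3 -30.6  44.5] yaw 21.0 zaxis [ 0.002 -0.    -1.   ] r 134.7 phi -168.9 F [0.2 0.6 0.9] j6 -0.68 -0.001169535402944464
force: [0.6, 1.1, 1.5]
grip_force: 0.5
t 20.93 p [492.5 -78.7  44.5] yaw 42.6 zaxis [ 0.001 -0.    -1.   ] r 135.0 phi -146.8 F [0.6 1.1 1.5] j6 -1.14 0.0011509861901889754
phi0 213.1940689695876 turn/row 3.4421609192010343
[4.4, -6.8] ; [4.9, -6.5] ; [5.2, -6.3] ; [5.7, -5.9] ; [6.1, -5.4] ; [6.4, -5.0] ; [6.8, -4.6] ; [7.0, -4.2]
[7.2, -3.8] ; [7.5, -3.3] ; [7.6, -2.9] ; [7.8, -2.4] ;
```

```bash
python3 -m handwheel '[[[3.7,-5.4,0,0,0,2.7,-1],[3.9,-5.2,0,0,0,2.7,-1],[4.2,-5,0,0,0,2.7,-1],[4.4,-4.8,0,0,0,2.7,-1],[4.7,-4.6,0,0,0,2.7,-1],[4.8,-4.4,0,0,0,2.7,-1],[5.1,-4.1,0,0,0,2.7,-1],[5.2,-3.9,0,0,0,2.7,-1]]]' | grep force
python3 -m handwheel '[[[5.4,-3.6,0,0,0,2.7,-1],[5.6,-3.4,0,0,0,2.7,-1],[5.8,-3.1,0,0,0,2.7,-1],[5.9,-2.8,0,0,0,2.7,-1],[6,-2.5,0,0,0,2.7,-1],[6.1,-2.2,0,0,0,2.7,-1],[6.3,-2,0,0,0,2.7,-1],[0,0,0,0,0,0,-1]]]' | grep force
python3 s.py; cat > sc.py <<'E'
from h import *
import sys
C=np.array([605.5,-4.8]); ang=lambda q:np.degrees(np.arctan2(*(q-C)[::-1]))
HUE.update(blue=(100,130),orange=(2,16))
for n in ("top","scene"):
    c,R,t=cam(n); im=c["image"]; u,v=proj(c,R,t,[610,-155,30]).astype(int); o=(u-45,v-35,u+45,v+35)
    for k,z in (("orange",56),("blue",15)):
        try:
            _,a,P=blob(im,k,o,110); X=np.array([unproj(c,R,t,p,z)[:2] for p in P]); r=np.linalg.norm(X-C,axis=1); print(n,k,a,X.mean(0).round(1),"r",r.min().round(),r.max().round(),"ang",ang(X.mean(0)).round(2))
        except ValueError: print(n,k,"none")
E
python3 sc.py
```

```text
force: [-0.4, 0.8, 0.1]
grip_force: 0.5
force: [-0.4, -0.4, -0.0]
grip_force: 0.0
t 22.93 p [ 569.7 -135.7   44.3] yaw 83.0 zaxis [ 0.001 -0.001 -1.   ] r 135.7 phi -105.3 F [-0.4 -0.4 -0. ] j6 -1.88 0.0022854087049549218
top orange none
top blue none
scene orange 182 [ 591.1 -126.4] r 96.0 151.0 ang -96.75
scene blue 128 [ 611.9 -154.7] r 136.0 165.0 ang -87.55
```

```bash
python3 -m handwheel '[[[3.2,-0.8,0,0,0,1,-1],[3.2,-0.7,0,0,0,1,-1],[3.2,-0.7,0,0,0,1,-1],[3.2,-0.6,0,0,0,1,-1],[3.2,-0.5,0,0,0,1,-1],[3,-0.4,0,0,0,1,-1],[2.2,-0.3,0,0,0,1,-1],[0,0,0,0,0,0,-1]]]' | grep force
python3 s.py; python3 sc.py
python3 -m handwheel '[[[-5,1,0,0,0,0,-1],[-10,2,0,0,0,0,-1],[-10,2,0,0,0,0,-1],[0,0,20,0,0,0,-1],[0,0,40,0,0,0,-1],[0,0,50,0,0,0,-1],[0,0,50,0,0,0,-1],[0,0,0,0,0,0,-1]]]' | grep force
python3 s.py; python3 sc.py; python3 w.py blue pics/w7.png
```

```text
force: [0.3, 0.7, -0.2]
grip_force: 0.0
t 24.02 p [ 590.5 -139.7   43.8] yaw 90.1 zaxis [ 0. -0. -1.] r 135.7 phi -96.4 F [ 0.3  0.7 -0.2] j6 -2.0 -0.0008642674832038539
top orange none
top blue none
scene orange 203 [ 609.6 -127.8] r 96.0 153.0 ang -88.07
scene blue 129 [ 611.8 -154.8] r 136.0 165.0 ang -87.6
force: [0.2, -0.1, -0.2]
grip_force: 0.0
t 25.12 p [ 566.1 -135.   207.8] yaw 90.1 zaxis [ 0.007 -0.003 -1.   ] r 136.1 phi -106.8 F [ 0.2 -0.1 -0.2] j6 -2.01 -0.002230019029193785
top orange none
top blue none
scene orange 197 [ 609.9 -127.5] r 96.0 153.0 ang -87.94
scene blue 128 [ 611.7 -154.8] r 136.0 165.0 ang -87.63
orange 7939 r 208.85239243918488 287.93793083509416 ang -133.69659546204022 -131.0822208923174
blue 680 [ 607.29644195 -156.58072364] ang -89.32189191442112
dot [206.5   0. ] 6 [ 414.61258236 -208.13569391] r 278.8967741496435 ang -133.19138766768154
```

View pics/w7.png

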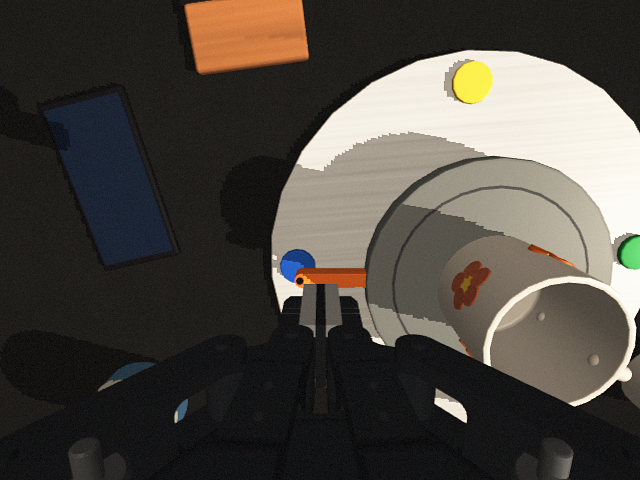

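The wrist view shows the spoke tip (dot 301,281) at the edge of the blue mark (297,266). Part of that offset is parallax, so I'll measure it, moving the gripper aside first for an unobstructed top view.

```bash
python3 w.py blue pics/x.png '[260,240,370,300]'
python3 -m handwheel '[[[-30,30,20,0,0,0,-1],[-30,30,20,0,0,0,-1],[-30,30,0,0,0,0,-1],[-30,30,0,0,0,0,-1],[-30,30,0,0,0,0,-1],[-20,30,0,0,0,0,-1],[-10,30,0,0,0,0,-1],[0,0,0,0,0,0,-1]]]' | grep eef
python3 sc.py; python3 w.py blue pics/w8.png '[0,150,300,450]'
```

```text
orange 1179 r 94.32473519818022 149.24189241131245 ang -90.6010588181207 -90.56205413282048
blue 683 [ 607.34423896 -156.60879472] ang -89.30398030378136
dot [319.86153846 284.95384615] 65 [ 610.49791843 -134.65021411] r 129.94636314074893 ang -87.79578071113332
eef_pos: [384.3, 76.6, 243.0]
top orange 116 [ 605.8 -125.8] r 96.0 146.0 ang -89.84
top blue 38 [ 604.8 -159.5] r 141.0 163.0 ang -90.26
scene orange 197 [ 609.9 -127.5] r 96.0 153.0 ang -87.94
scene blue 128 [ 611.7 -154.8] r 136.0 165.0 ang -87.63
orange 4632 r 212.7242062299719 286.71780919450606 ang -143.0835802581655 -139.3656196553241
blue noneTraceback (most recent call last):
  File "w.py", line 22, in <module>
    n,l,st,ce=cv2.connectedComponentsWithStats(m); k=1+np.argmax(st[1:,4]); q=un(ce[k],58); print("dot",ce[k],st[k,4],q,"r",np.linalg.norm(q-C),"ang",ang(q))
                                                       ~~~~~~~~~^^^^^^^^^^
    return _wrapfunc(a, 'argmax', axis=axis, out=out, **kwds)
    return bound(*args, **kwds)
ValueError: attempt to get argmax of an empty sequence
```

Compared with the unobstructed blue fix, the spoke is about 1.5° (4 mm) short. That's within tolerance, but there's plenty of time, so I'll nudge it 3.5 mm more.

```bash
python3 -m handwheel '[[[10,-30,0,0,0,0,-1],[20,-30,0,0,0,0,-1],[30,-30,0,0,0,0,-1],[30,-30,0,0,0,0,-1],[30,-30,0,0,0,0,-1],[30,-30,-20,0,0,0,-1],[30,-30,-20,0,0,0,-1],[0,0,0,0,0,0,-1]]]' | grep eef
python3 -m handwheel '[[[0,0,-15,0,0,0,-1],[0,0,-25,0,0,0,-1],[0,0,-25,0,0,0,-1],[0,0,-25,0,0,0,-1],[0,0,-25,0,0,0,-1],[0,0,-25,0,0,0,-1],[0,0,-20,0,0,0,-1],[0,0,0,0,0,0,-1]]]' | grep -E "eef|force"
python3 s.py
```

```text
eef_pos: [565.3, -137.2, 200.5]
eef_pos: [564.1, -133.9, 42.7]
force: [0.2, 0.1, -0.0]
grip_force: 0.0
t 28.48 p [ 564.1 -133.9   42.7] yaw 90.1 zaxis [-0.002  0.001 -1.   ] r 135.5 phi -107.8 F [ 0.2  0.1 -0. ] j6 -2.01 -0.00294853907989208
```

```bash
python3 -m handwheel '[[[8,-1.6,0,0,0,0,-1],[8,-1.6,0,0,0,0,-1],[4,-0.8,0,0,0,0,-1],[2.5,-0.4,0,0,0,0,-1],[2,-0.3,0,0,0,0,-1],[2,-0.3,0,0,0,0,-1],[2,-0.3,0,0,0,0,-1],[0,0,0,0,0,0,-1]]]' | grep force
python3 s.py
python3 -m handwheel '[[[-5,1,0,0,0,0,-1],[-10,2,0,0,0,0,-1],[-13,2.3,0,0,0,0,-1],[0,0,20,0,0,0,-1],[0,0,40,0,0,0,-1],[0,0,50,0,0,0,-1],[0,0,50,0,0,0,-1],[0,0,0,0,0,0,-1]]]' | grep eef
python3 -m handwheel '[[[-30,30,20,0,0,0,-1],[-30,30,20,0,0,0,-1],[-30,30,0,0,0,0,-1],[-30,30,0,0,0,0,-1],[-30,30,0,0,0,0,-1],[-20,30,0,0,0,0,-1],[-10,30,0,0,0,0,-1],[0,0,0,0,0,0,-1]]]' | grep eef
python3 sc.py; python3 - <<'E'
from h import *
c=capture("top")["image"]; cv2.imwrite("pics/f.png",cv2.resize(c[70:310,130:500],None,fx=2.1,fy=2.1,interpolation=2)[:,:,::-1])
E
```

```text
force: [0.4, -0.2, -0.3]
grip_force: 0.0
t 29.48 p [ 593.9 -140.    43.8] yaw 90.1 zaxis [ 0. -0. -1.] r 135.7 phi -94.9 F [ 0.4 -0.2 -0.3] j6 -2.0 0.0005130924678441504
eef_pos: [566.6, -135.0, 207.8]
eef_pos: [384.5, 76.5, 243.0]
top orange 123 [ 609.6 -124.8] r 96.0 146.0 ang -88.06
top blue 55 [ 605.6 -157.4] r 139.0 163.0 ang -89.94
scene orange 194 [ 612.9 -127.7] r 96.0 153.0 ang -86.56
scene blue 127 [ 612.1 -154.7] r 136.0 166.0 ang -87.48
```

View pics/f.png

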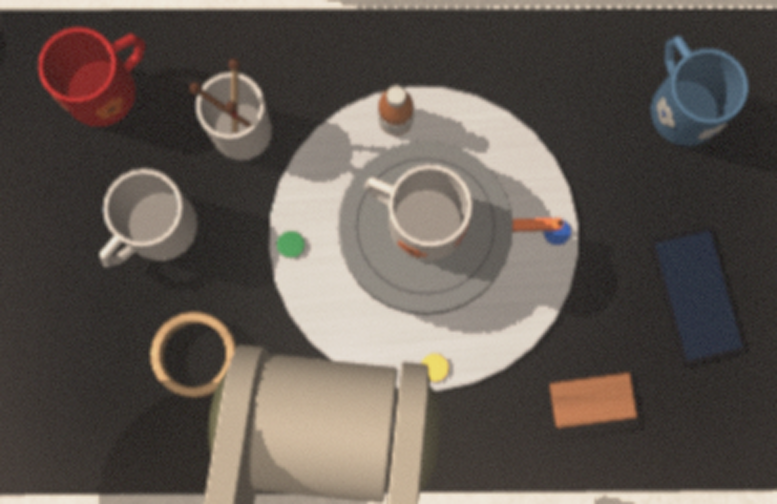

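The top view shows the spoke at -88.1° with the blue mark at -88.2°. The offset visible in the image is height parallax. The mug is centred, nothing else has moved and the robot is clear.

```bash
python3 -c "
from rig import *
print(finish_job())"
```

```text
the job is handed in; nothing more can be done
None
```

I turned the spoke to the green mark and left it still there for over three seconds, then turned it to the blue mark and handed the job in; by my camera measurements it was within about 1–2 mm at each, with the mug still centred and nothing else moved.

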